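# Move the specimen queue on by one at the microscope bench

## Robot

A 6-joint arm with a two-finger parallel gripper is mounted at the origin on the work surface. World frame = base frame: x ahead of the robot, y to its left, z up, the work surface at z = 0. Lengths are in m, angles in degrees, forces in N, time in s.
With the tool pointing down it reaches from about 0.375 to 0.9 m from the base axis. Payload 3.1 kg.
Tool frame: the origin (TCP) lies at the very end of the fingers, on their centre line; the grasp point (between the pads) lies 19 mm behind it; z points along the fingers, y is the line along which they close (so a half turn about z gives the same grasp; the last joint's range is limited). The gripper opens to 87 mm and grips with 3 to 60 N. Pads are 19 mm wide; open, the fingers measure 117 mm over their backs; the gripper's body (75 mm by 190 mm) begins 51 mm behind the grasp point.
Start: joints at [64.658, 30.224, 82.088, -0, 67.689, -10.227], TCP at [0.163, 0.603, 0.223] pointing down, gripper open.
Joint ranges: [-176.69, 176.69], [-43.24, 126.21], [12.49, 139.97], [-82, 262], [0, 151.66], [-163.58, 163.58]. Speed limits (degrees/s): [159.86, 159.86, 180, 180, 180, 180].

## Interface

Orientations are given as a 3x3 rotation matrix whose columns are the frame's x, y, z axes.
In Python, from rig import readout, cams, bot gives the robot as it stands.
- The arm moves only by the shell command python3 -m inch 'ROWS'. ROWS is JSON, a list of rows, each a list of 5 numbers: the shift along the world's x, y, z in cm, then the turn about the world's z in degrees, then the finger opening in cm, from 0 to 8.7. In form: [[dx, dy, dz, twist, fingers], ...]. A call has 1 to 10 rows; each row is the pose to reach, as a shift and turn from the pose commanded when the call began; what a row does not reach only later rows make up. A row lasts 1/12 s, in which the tool goes at most 41.7 mm and 7.16 degrees, less where a joint would pass 70% of its speed; a pose out of reach is approached as far as the arm can. A call with a gripper value outside its range is refused whole. The fingers move at their own pace and stop on an object; the grip force is fixed at half the most. Time passes only in rows, so rows that repeat a pose let the fingers close. It gives the time, the measured TCP pose, the force, the opening and the grip force at its end, in the units of the state.
- readout.read_state(): the state, without advancing time (a new reading comes with each control period).
- cams.capture(name): name is "scene" or "top" or "wrist"; returns a dict with "image" (384x512x3 uint8, blue, green, red), "intrinsics" (3x3 intrinsics, pixels), "xyz" and "rotation" of the camera in the world; the wrist camera has in their place "tool_from_camera" (4x4, takes a point from camera to tool coordinates, whose origin is the TCP and whose axes are the flange's). Camera axes: x right, y down, z forward; pixel columns grow to the right and rows downward; lengths in m; the calibration is good to about 2 mm. A picture is of the moment at which its call begins: read the wrist's pose just before it. There is no depth.
- bot.hand_in(): hands the job in; it is judged then, once.
The state is a dict: "time_s": time; "joint_positions": joint angles; "qvel": joint speeds; "tau": joint torques, N m; "position": TCP position; "tcp_rot": TCP orientation; "force": force on the tool from outside, world axes, zero at the start; "moment": the same for the moment, N m; "opening": opening from 0.0 (shut) to 1.0 (fully open); "grasp_force": force on a finger pad.
Only numpy, scipy, OpenCV 4.12 (cv2) and the standard library are available. Lean on these libraries where they do the work, as an engineer would, in place of code of your own. Each camera call takes 0.05 s, during which the arm holds its last target. There are 200 camera calls.

## Task

Move the three specimen mounts on by one place: the large round mount comes off the microscope stage and goes flat into the middle of the grey tray, the rectangular mount goes from the sloped stand to the middle of the stage's white disc, squared up with its long side parallel to the stage's front edge, and the small round mount goes from the tray onto the sloped stand, lying flat on the slope against the middle of the lip. Every place is taken, so park a mount on the free cork pad, letting go of it there, on the way; keep their polished faces up, and leave the cork pad empty at the end. Do not shift or knock over the microscope objective and the little bottle that stand between.

Things in the scene. Friction and masses are not known exactly. Their poses are not given: they have to be found in the camera images.
- large_mount: large round specimen mount: black resin cylinder, 40 mm diameter, 26 mm high, about 55 g, with polished steel sections in its top face. Origin at the centre of its underside, z along its axis towards the polished face. Starts on the stage.
- small_mount: small round specimen mount: black resin cylinder, 26 mm diameter, 26 mm high, about 25 g, with one round polished steel section in its top face. Origin at the centre of its underside, z along its axis towards the polished face. Starts in the tray.
- bar_mount: rectangular specimen mount: black resin block, 28 mm (x) by 56 mm (y, the long side) by 26 mm high (z), about 55 g, with a polished steel strip in its top face. Origin at the centre of its underside, z towards the polished face. Starts on the sloped stand, long side along the lip and touching it.
- stage: fixed microscope stage: dark square plates 130 x 130 mm, a white disc of 84 mm diameter in the middle of the flat top, black drive knobs sticking out up to 40 mm from the front (-x) and right (-y) sides, below the top. Origin at the centre of its underside; top 34 mm above it. x points away from the front edge, y runs along it. Yaw within 0.35 rad of zero.
- stand_seat (a point): seat of the fixed sloped stand: an aluminium deck 120 mm wide, 98 mm long up the slope, tilted 0.314 rad (18 deg), with a steel lip along its low edge towards the robot. Point on the deck at the foot of the lip, midway along it, 19 mm above the bench. x up the slope, y along the lip, z out of the deck. Lip: x from -6 to 0 mm, 6 mm high; keep fingers above it. A mount may stay or slide to the lip.
- tray: grey shallow square specimen tray, fixed, 140 x 140 mm outside, 12 mm high, walls and floor 4 mm thick. Origin at the centre of its underside, on the bench; its inner floor is 4 mm above the origin. Sides along x and y.
- pad: square cork pad, fixed, 100 x 100 mm, 6 mm thick; the free place. Origin at the centre of its underside, on the bench; its top is 6 mm above the origin.
- objective: microscope objective standing upright on the bench, metal, 33 mm diameter, 52 mm high, loose. Origin at the centre of its underside. To be left alone.
- bottle: small amber bottle with a black cap standing on the bench, 36 mm diameter, 75 mm high, loose. Origin at the centre of its underside. To be left alone.

How it is judged (in metres and radians):
On the way:
1. a mount is set down and released on the cork pad, upright and at rest (((horizontal distance between large_mount and pad below 0.05 m and z of large_mount in the frame of pad between 0.003 and 0.009 m and angle between large_mount's own z axis and vertical below 0.08 rad and linear speed of large_mount below 0.02 m/s and contact force between large_mount and the fingers below 0.05 N) or (horizontal distance between small_mount and pad below 0.05 m and z of small_mount in the frame of pad between 0.003 and 0.009 m and angle between small_mount's own z axis and vertical below 0.08 rad and linear speed of small_mount below 0.02 m/s and contact force between small_mount and the fingers below 0.05 N) or (horizontal distance between bar_mount and pad below 0.05 m and z of bar_mount in the frame of pad between 0.003 and 0.009 m and angle between bar_mount's own z axis and vertical below 0.08 rad and linear speed of bar_mount below 0.02 m/s and contact force between bar_mount and the fingers below 0.05 N))), for 0.2 s.
At the end, for the whole second after the job is handed in: Large round mount flat in the tray within 15 mm of its middle; bar flat on the stage within 12 mm of the disc's middle and 0.2 rad of the front edge; small round mount flat on the slope, edge within 8 mm of the lip, 15 mm of the lip's middle; all at rest (horizontal distance between large_mount and tray below 0.015 m and z of large_mount in the frame of tray between 0.001 and 0.007 m and angle between each of large_mount, bar_mount's own z axis and vertical below 0.08 rad and horizontal distance between bar_mount and stage below 0.012 m and z of bar_mount in the frame of stage between 0.031 and 0.037 m and angle between the y axis of bar_mount and the y axis of stage, either way round below 0.2 rad and x of small_mount in the frame of stand_seat between 0.01 and 0.021 m and y of small_mount in the frame of stand_seat between -0.015 and 0.015 m and z of small_mount in the frame of stand_seat between -0.003 and 0.003 m and angle between the z axis of small_mount and the z axis of stand_seat, either way round below 0.08 rad and linear speed of each of large_mount, small_mount, bar_mount below 0.01 m/s); the robot touches nothing.
It fails at once if the objective is shifted by more than 25 mm or knocked over (distance of objective from where it was at the start of the episode above 0.025 m or angle between objective's own z axis and vertical above 0.5 rad).
It fails at once if the bottle is shifted by more than 25 mm or knocked over (distance of bottle from where it was at the start of the episode above 0.025 m or angle between bottle's own z axis and vertical above 0.5 rad).
It fails at once if a mount is tipped on its side or turned over (angle between any of large_mount, small_mount, bar_mount's own z axis and vertical above 1 rad).
It also fails if it takes over 109 s, if anything falls off the work surface, if the arm or the gripper's body presses on something with over 40 N, if the wrist force passes 120 N, or if a joint passes its speed limit or range.

## Working session

There is one attempt and no reset: what is moved stays moved. The work goes in short steps, Python scripts to look and compute and a shell command to move; the robot and the scene stay as the last step left them, time stands still between calls to the robot, and variables do not carry over. Pictures are saved under pics/ and viewed, at most 14 in all, crops included, and the job is handed in when it is done.

```bash
ls; mkdir -p pics
cat > h.py <<'E'
import numpy as np, cv2
from rig import readout, cams
def snap(n,f):
    s=readout.read_state(); c=cams.capture(n); cv2.imwrite('pics/'+f,c['image'])
    K=np.array(c['intrinsics'])
    if n=='wrist':
        T=np.array(c['tool_from_camera']); R0=np.array(s['tcp_rot']); p=np.array(s['position'])
        R=R0@T[:3,:3]; t=p+R0@T[:3,3]
    else: R=np.array(c['rotation']); t=np.array(c['xyz'])
    np.savez('pics/'+f[:-4]+'.npz',K=K,R=R,t=t); return s
def px(f,uv,z):
    d=np.load('pics/'+f+'.npz'); r=d['R']@np.linalg.inv(d['K'])@np.array([uv[0],uv[1],1.]); t=d['t']
    return t+r*(z-t[2])/r[2]
def proj(f,P):
    d=np.load('pics/'+f+'.npz'); q=d['K']@d['R'].T@(np.array(P)-d['t']); return q[:2]/q[2]
E
python3 - <<'E'
from h import *
s=snap('top','top0.png'); snap('scene','scene0.png')
print(s); d=np.load('pics/top0.npz'); print(d['K'],d['R'],d['t'])
i=cv2.imread('pics/top0.png'); cv2.imwrite('pics/top0b.png',cv2.resize(i,(800,600),interpolation=cv2.INTER_CUBIC))
E
```

```text
pics
{'time_s': 0.0, 'joint_positions': array([ 6.46584032e+01,  3.02772076e+01,  8.21582535e+01, -2.37057498e-04,
        6.76882223e+01, -1.02274171e+01]), 'qvel': array([ 0.03429417,  0.01347449, -0.03782165,  0.01579268,  0.07517075,
       -0.00311256]), 'tau': array([-1.27268930e-03, -4.40054584e+01, -1.76591974e+01,  6.34149997e-02,
        5.81604999e-02, -1.51387990e-04]), 'position': array([0.16261472, 0.60270318, 0.22158012]), 'tcp_rot': array([[-9.65408367e-01,  2.60740939e-01, -9.20486288e-04],
       [ 2.60742288e-01,  9.65406467e-01, -1.95259320e-03],
       [ 3.79522430e-04, -2.12505951e-03, -9.99997670e-01]]), 'force': array([ 1.10270857, -0.48985584, -0.63458076]), 'moment': array([-0.00632158, -0.01177146, -0.00216199]), 'grasp_force': 0.0, 'opening': 1.0053904136992482}
[[485.24791993   0.         261.38826323]
 [  0.         485.24791993 194.68801632]
 [  0.           0.           1.        ]] [[-0.01994293 -0.99068006  0.13474159]
 [-0.99978333  0.01895663 -0.00859911]
 [ 0.00596472 -0.13488389 -0.99084346]] [0.39581759 0.00730539 1.34383404]
```

View pics/top0b.png

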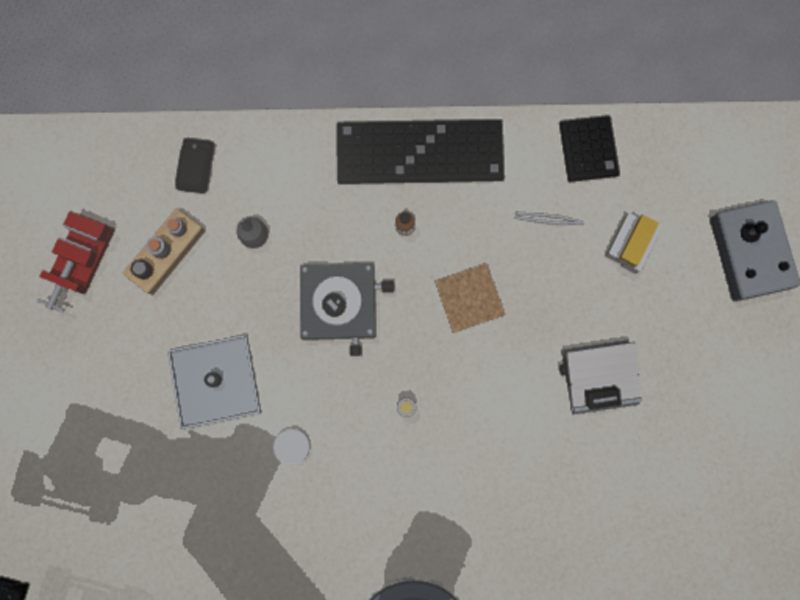

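View pics/scene0.png

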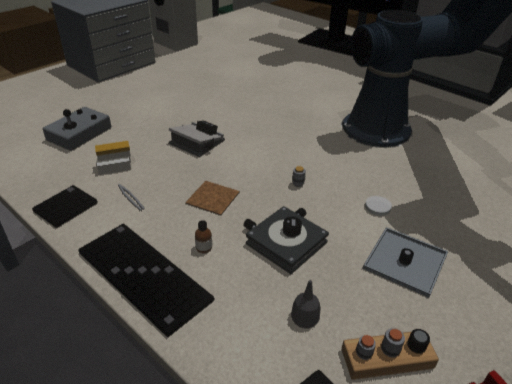

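The top view (at 800x600) shows the stage at about (338,300) with the large mount, tray at (214,380), pad at (470,297), stand at (603,376), bottle at (405,222) and objective at (406,404). I'll enlarge.

Run:
```python
import cv2
i=cv2.imread('pics/top0.png')
cv2.imwrite('pics/cA.png',cv2.resize(i[155:275,100:260],None,fx=5,fy=5,interpolation=cv2.INTER_CUBIC))
cv2.imwrite('pics/cB.png',cv2.resize(i[155:275,255:415],None,fx=5,fy=5,interpolation=cv2.INTER_CUBIC))
```

```text
(no output)
```

View pics/cA.png

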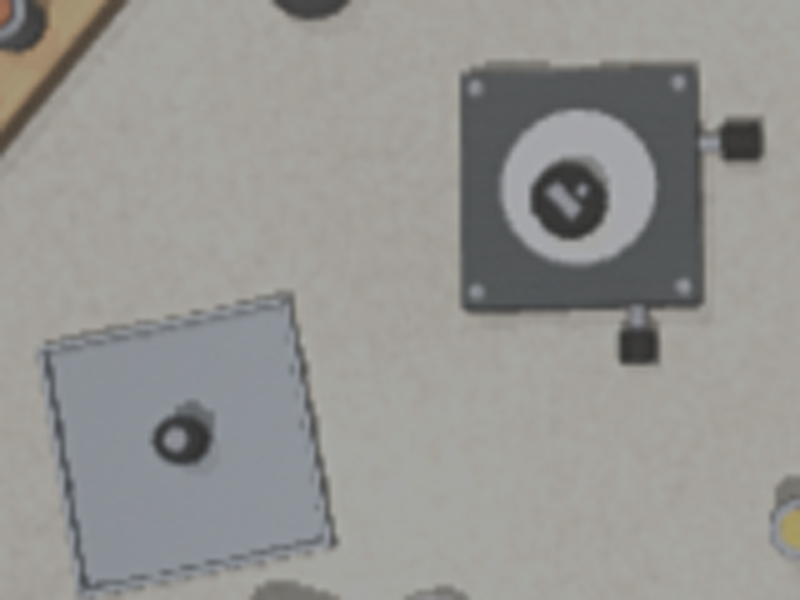

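View pics/cB.png

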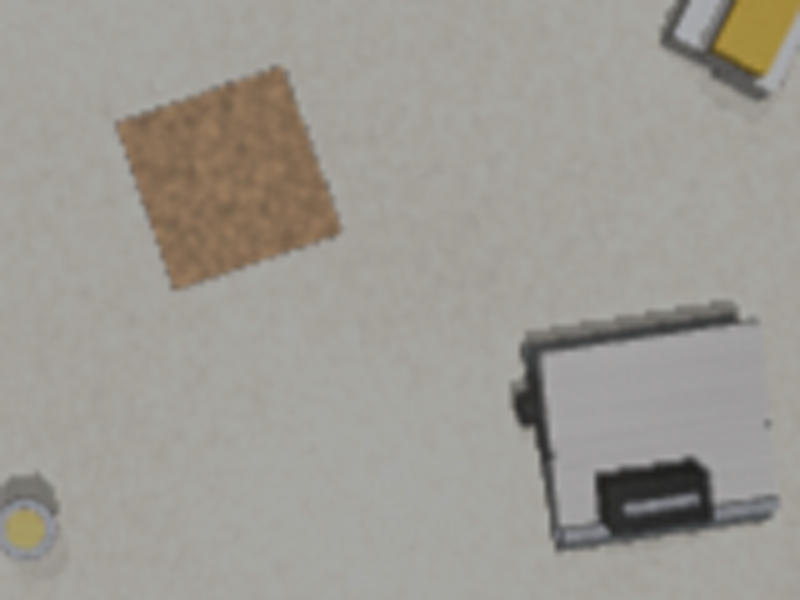

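Corners read: stage (462,70),(698,64),(703,303),(463,308); tray (43,347),(290,294),(334,545),(84,592); pad (116,122),(285,67),(341,233),(175,290); bar strip centre (661,504); lip outer ends about (560,542),(776,510).

Run:
```python
from h import *
def P(u,v,z,o): return px('top0',(o+(u+.5)/5-.5,155+(v+.5)/5-.5),z)
def quad(n,c,z,o):
    q=np.array([P(*k,z,o) for k in c])[:,:2]; e=q[1]-q[0]+q[2]-q[3]   # left->right = -y
    f=q[0]-q[3]+q[1]-q[2]
    print(n,'c',q.mean(0).round(4),'yaw(-y edge)',np.degrees(np.arctan2(e[0],-e[1])).round(1),'yaw x',np.degrees(np.arctan2(f[1],f[0])).round(1),'sizes',np.linalg.norm(e)/2,np.linalg.norm(f)/2)
quad('stage',[(462,70),(698,64),(703,303),(463,308)],.034,100)
quad('tray',[(43,347),(290,294),(334,545),(84,592)],.012,100)
quad('pad',[(116,122),(285,67),(341,233),(175,290)],.006,255)
print('disc',P(579,187,.034,100)); print('large',P(570,197,.060,100)); print('small',P(176.5,438,.030,100))
print('bar top',P(661,504,.048,255)); print('lipL',P(560,540,.025,255),'lipR',P(776,508,.025,255))
for n,a,b in (('strip',(622,509),(699,498)),('barfront',(607,534),(712,519))):
  a=P(*a,.048,255);b=P(*b,.048,255);e=b-a;print(n,np.degrees(np.arctan2(e[0],-e[1])),np.linalg.norm(e))
print('obj',P(26,530,.052,255)); print('bottle',px('top0',(405*.64,220*.64),.07))
from rig import readout; print(readout.read_state()['position'])
```

```text
stage c [0.5846 0.1197] yaw(-y edge) 0.2 yaw x 0.3 sizes 0.12963191217069098 0.13132490488861084
tray c [0.4495 0.3373] yaw(-y edge) 10.3 yaw x 10.5 sizes 0.13718846297585097 0.13757669096626626
pad c [ 0.5885 -0.1134] yaw(-y edge) 17.5 yaw x 17.1 sizes 0.09896145748077656 0.09904127241509826
disc [0.58372529 0.12107652 0.034     ]
large [0.57469529 0.1236577  0.06      ]
small [0.45191891 0.33898644 0.03      ]
bar top [ 0.4030787  -0.33349296  0.048     ]
lipL [ 0.38505265 -0.28397014  0.025     ] lipR [ 0.39982803 -0.40163883  0.025     ]
strip 6.878294264198031 0.04154552484542166
barfront 6.86528733471236 0.05657810067271678
obj [0.3961264  0.00378286 0.052     ]
bottle [ 0.71541991 -0.00078186  0.07      ]
[0.16266049 0.60275872 0.2216836 ]
```

```bash
python3 -m inch '[[3,-2.6,-1,2,6],[6,-5.3,-2,4,6],[9,-7.9,-3,6,6],[12,-10.5,-4,8,6],[15,-13.2,-5,9,6],[18,-15.8,-6,11,6],[21,-18.4,-7,13,6],[24,-21,-7,15,6],[27,-23.6,-7,15,6],[28.9,-26.4,-7,15,6]]'
python3 -m inch '[[0,0,0,0,6],[0,0,0,0,6]]'
python3 - <<'E'
from h import *
s=snap('wrist','w1.png'); print(s['position'],s['tcp_rot'][:,1],s['opening'],s['time_s'])
print(proj('w1',s['position']),[proj('w1',(.4519,.339,.03)),proj('w1',(.4495,.3373,.004))])
E
```

```text
time_s: 0.93
position: [0.4551, 0.3381, 0.1522]
tcp_rot: [[-1.0, 0.003, 0.002], [0.003, 1.0, 0.001], [-0.002, 0.001, -1.0]]
force: [-0.4, -0.3, 0.5]
opening: 0.691
grasp_force: 0.0
time_s: 1.1
position: [0.4529, 0.3378, 0.1521]
tcp_rot: [[-1.0, 0.006, -0.001], [0.006, 1.0, -0.0], [0.001, -0.0, -1.0]]
force: [-0.1, -0.4, -0.1]
opening: 0.692
grasp_force: 0.0
[0.45286688 0.33776752 0.15213539] [ 6.23787612e-03  9.99980527e-01 -1.85314494e-04] 0.6924424989338356 1.1
[253.02626336 234.66759964] [array([253.71936376, 186.21498042]), array([252.0122493 , 178.60063435])]
```

View pics/w1.png

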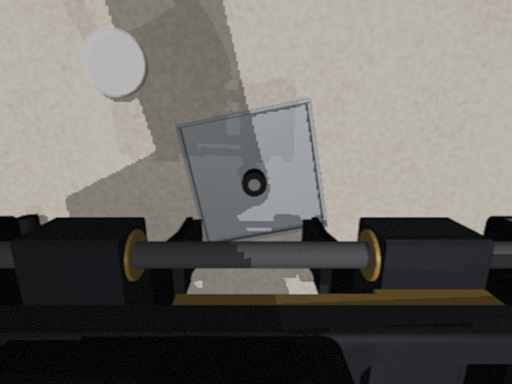

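The wrist view shows the small mount's top centred at (255,184), about 1.5 mm from the prediction, and the tray as expected. Descending to grasp it.

```bash
python3 -m inch '[[-0.2,0.2,-2,0,6],[-0.2,0.2,-4.5,0,6],[-0.2,0.2,-7,0,6],[-0.2,0.2,-9.5,0,6],[-0.2,0.2,-12,0,6],[-0.2,0.2,-13.5,0,6],[-0.2,0.2,-14.4,0,6],[-0.2,0.2,-14.4,0,6]]'
python3 -m inch '[[0,0,0,0,1.5],[0,0,0,0,1.5],[0,0,0,0,1.5],[0,0,0,0,1.5],[0,0,0,0,1.5],[0,0,0,0,1.5]]'
```

```text
time_s: 1.82
position: [0.4475, 0.3419, 0.0067]
tcp_rot: [[-1.0, -0.0, -0.004], [-0.0, 1.0, -0.002], [0.004, -0.002, -1.0]]
force: [0.2, 1.0, 0.6]
opening: 0.692
grasp_force: 0.0
time_s: 2.32
position: [0.4503, 0.3414, 0.0092]
tcp_rot: [[-1.0, 0.002, 0.001], [0.002, 1.0, 0.0], [-0.001, 0.0, -1.0]]
force: [-0.0, -0.2, 0.0]
opening: 0.317
grasp_force: 0.1
```

```bash
python3 -m inch '[[0,0,0,0,1.5],[0,0,0,0,1.5],[0,0,0,0,1.5],[0,0,1,0,1.5],[0,0,3,0,1.5],[0,0,6,0,1.5],[0,0,9,0,1.5],[0,0,12,0,1.5],[0,0,14,0,1.5],[0,0,14.2,0,1.5]]'
python3 -m inch '[[0.6,-2,0,0,1.5],[1.5,-5,0,0,1.5],[2.6,-8.5,0,0,1.5],[3.6,-12,0,0,1.5],[4.7,-15.5,0,0,1.5],[5.8,-19,0,0,1.5],[6.8,-22.5,0,0,1.5],[7.9,-26,0,0,1.5],[9,-29.5,0,0,1.5],[10,-33,0,0,1.5]]'
python3 -m inch '[[1.1,-3.5,0,0,1.5],[2.1,-7,0,0,1.5],[3,-10,0,0,1.5],[3.6,-12,0,0,1.5],[3.8,-12.5,0,0,1.5],[3.8,-12.5,0,0,1.5],[3.8,-12.5,0,0,1.5]]'
```

```text
time_s: 3.15
position: [0.4523, 0.3427, 0.1551]
tcp_rot: [[-1.0, 0.002, 0.008], [0.002, 1.0, 0.004], [-0.008, 0.004, -1.0]]
force: [0.7, 1.0, -0.3]
opening: 0.293
grasp_force: 30.0
time_s: 3.98
position: [0.5495, 0.0097, 0.1496]
tcp_rot: [[-1.0, 0.002, -0.002], [0.002, 1.0, 0.0], [0.002, 0.0, -1.0]]
force: [0.3, 0.2, 0.5]
opening: 0.291
grasp_force: 30.0
time_s: 4.57
position: [0.5867, -0.1126, 0.1496]
tcp_rot: [[-1.0, 0.002, -0.003], [0.002, 1.0, 0.002], [0.003, 0.002, -1.0]]
force: [-0.3, 0.2, -0.2]
opening: 0.288
grasp_force: 30.0
```

```bash
python3 -m inch '[[0.1,0,-2,0,1.5],[0.1,0,-5,0,1.5],[0.1,0,-8,0,1.5],[0.1,0,-11,0,1.5],[0.1,0,-12.5,0,1.5],[0.1,0,-13.2,0,1.5],[0.1,0,-13.6,0,1.5],[0.1,0,-13.8,0,1.5],[0.1,0,-13.8,0,1.5]]'
python3 -m inch '[[0,0,0,0,3.2],[0,0,0,0,3.2],[0,0,0,0,5],[0,0,0,0,5],[0,0,0,0,5],[0,0,0,0,5],[0,0,0,0,5]]'
```

```text
time_s: 5.32
position: [0.5894, -0.1131, 0.0132]
tcp_rot: [[-1.0, 0.001, 0.001], [0.001, 1.0, -0.0], [-0.001, -0.0, -1.0]]
force: [-0.2, 0.1, -0.3]
opening: 0.285
grasp_force: 30.0
time_s: 5.9
position: [0.5889, -0.1137, 0.0126]
tcp_rot: [[-1.0, 0.002, 0.0], [0.002, 1.0, -0.0], [-0.0, -0.0, -1.0]]
force: [0.0, 0.1, -0.1]
opening: 0.564
grasp_force: 0.0
```

```bash
python3 -m inch '[[0,0,1.5,0,5],[0,0,4,0,5],[0,0,7,0,5.5],[0,0,10,0,6],[0,0,13,0,6.5],[-0.1,2,15,0,6.5],[-0.4,5.5,15,0,6.5],[-0.7,9,15,0,6.5],[-0.9,12.5,15,0,6.5],[-1.1,16,15,0,6.5]]'
python3 -m inch '[[-0.1,3.5,0,0,6.5],[-0.2,6,0,0,6.5],[-0.3,7.5,0,0,6.5],[-0.3,7.7,0,0,6.5],[-0.3,7.7,0,0,6.5],[-0.3,7.7,0,0,6.5]]'
python3 - <<'E'
from h import *
s=snap('wrist','w2.png'); print(s['position'],s['time_s'])
print(proj('w2',(.5747,.1237,.06)),proj('w2',(.584,.1205,.034)),px('w2',(255,184),.06))
E
```

```text
time_s: 6.73
position: [0.5775, 0.0476, 0.1628]
tcp_rot: [[-1.0, 0.003, 0.0], [0.003, 1.0, 0.0], [-0.0, 0.0, -1.0]]
force: [0.0, 0.3, -0.0]
opening: 0.746
grasp_force: 0.0
time_s: 7.23
position: [0.575, 0.1226, 0.1625]
tcp_rot: [[-1.0, 0.002, -0.0], [0.002, 1.0, -0.001], [0.0, -0.001, -1.0]]
force: [0.2, -0.9, -0.4]
opening: 0.749
grasp_force: 0.0
[0.57500397 0.12256393 0.16248511] 7.2333
[253.80035559 191.61478729] [250.58823061 193.93876178] [0.56726045 0.12483687 0.06      ]
```

View pics/w2.png

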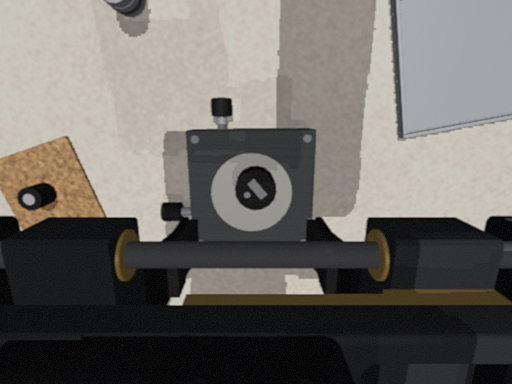

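Large mount top is at about (256,188), disc centre at (251,191); the small mount stands on the pad at (37,196). Grasp with a small shift.

```bash
python3 -m inch '[[-0.2,0.2,-3,0,6.5],[-0.2,0.2,-6,0,6.5],[-0.2,0.2,-9,0,6.5],[-0.2,0.2,-11,0,6.5],[-0.2,0.2,-12,0,6.5],[-0.2,0.2,-12.4,0,6.5],[-0.2,0.2,-12.4,0,6.5]]'
python3 -m inch '[[0,0,0,0,2.8],[0,0,0,0,2.8],[0,0,0,0,2.8],[0,0,0,0,2.8],[0,0,0,0,2.8],[0,0,0,0,2.8],[0,0,0,0,2.8],[0,0,0,0,2.8]]'
```

```text
time_s: 7.87
position: [0.573, 0.1244, 0.038]
tcp_rot: [[-1.0, 0.003, -0.001], [0.003, 1.0, -0.0], [0.001, -0.0, -1.0]]
force: [0.1, -0.4, 0.1]
opening: 0.748
grasp_force: 0.0
time_s: 8.53
position: [0.5734, 0.1255, 0.0394]
tcp_rot: [[-1.0, 0.002, 0.001], [0.002, 1.0, 0.0], [-0.001, 0.0, -1.0]]
force: [-0.6, 0.2, 6.6]
opening: 0.45
grasp_force: 30.0
```

```bash
python3 -m inch '[[0,0,1,0,2.8],[0,0,3,0,2.8],[0,0,6,0,2.8],[0,0,8.5,0,2.8],[-1,1.7,10,0,2.8],[-2.5,4.3,10,0,2.8],[-4.3,7.3,10,0,2.8],[-6,10.3,10,0,2.8],[-7.7,13.3,10,0,2.8],[-9.5,16.3,10,0,2.8]]'
python3 -m inch '[[-1.5,2.7,0,0,2.8],[-2.7,4.5,0,0,2.8],[-3,5,-1,0,2.8],[-3,5,-4,0,2.8],[-3,5,-7,0,2.8],[-3,5,-10,0,2.8],[-3,5,-11.5,0,2.8],[-3,5,-12.2,0,2.8],[-3,5,-12.6,0,2.8],[-3,5,-12.8,0,2.8]]'
python3 -m inch '[[0,0,0,0,2.8],[0,0,0,0,2.8]]'
```

```text
time_s: 9.37
position: [0.477, 0.2894, 0.1389]
tcp_rot: [[-1.0, 0.003, 0.0], [0.003, 1.0, -0.0], [-0.0, -0.0, -1.0]]
force: [1.5, 0.6, -1.1]
opening: 0.451
grasp_force: 30.0
time_s: 10.2
position: [0.4484, 0.338, 0.0103]
tcp_rot: [[-1.0, 0.002, 0.0], [0.002, 1.0, -0.0], [-0.0, -0.0, -1.0]]
force: [-0.0, 0.6, -0.6]
opening: 0.45
grasp_force: 30.0
time_s: 10.37
position: [0.4488, 0.3386, 0.0116]
tcp_rot: [[-1.0, 0.002, 0.002], [0.002, 1.0, 0.001], [-0.002, 0.001, -1.0]]
force: [0.5, -0.3, -0.4]
opening: 0.447
grasp_force: 30.0
```

```bash
python3 -m inch '[[0,0,0,0,4.4],[0,0,0,0,5],[0,0,0,0,6],[0,0,1,0,6.5],[0,0,4,0,6.5],[0,0,7,0,6.5],[0,0,10,0,7],[0,0,13,0,7.5],[0.3,-2,15,0,7.8],[0.8,-5,15,0,7.8]]'
python3 - <<'E'
from h import *
s=snap('top','top1.png'); print(s['position'],s['time_s'])
E
python3 -m inch '[[0.5,-3.5,0,0,7.8],[1,-7,0,1,7.8],[1.5,-10.5,0,2,7.8],[2,-14,0,3,7.8],[2.5,-17.5,0,4,7.8],[3,-21,0,5,7.8],[3.5,-24.5,0,6,7.8],[3.5,-28,0,7,7.8],[3,-31.5,0,7,7.8],[2,-35,0,7,7.8]]'
python3 -m inch '[[-1,-3.5,0,0,7.8],[-2,-7,0,0,7.8],[-3,-10.5,0,0,7.8],[-4,-14,0,0,7.8],[-5,-17.5,0,0,7.8],[-6,-21,0,0,7.8],[-6.6,-24.5,0,0,7.8],[-6.9,-27.1,0,0,7.8],[-6.9,-27.1,0,0,7.8],[-6.9,-27.1,0,0,7.8]]'
python3 - <<'E'
from h import *
s=snap('wrist','w3.png'); print(s['position'],s['tcp_rot'][:,1],s['time_s'])
print(proj('w3',(.4031,-.3335,.048)),proj('w3',(.397,-.342,.019)))
i=cv2.imread('pics/w3.png'); cv2.imwrite('pics/w3b.png',np.vstack([cv2.resize(i[100:250,130:390],None,fx=3,fy=3)[:300*1+150],cv2.resize(cv2.imread('pics/top1.png')[205:275,100:190],(0,0),fx=2,fy=2).repeat(1,0)[:, :].__class__((140,780,3),np.uint8)*0]) if 0 else cv2.resize(i[100:250,130:390],None,fx=3,fy=3))
E
```

```text
time_s: 11.2
position: [0.4588, 0.291, 0.1662]
tcp_rot: [[-1.0, -0.002, 0.011], [-0.002, 1.0, 0.005], [-0.011, 0.005, -1.0]]
force: [0.2, -0.8, 0.1]
opening: 0.872
grasp_force: 0.0
[0.45882058 0.29104588 0.16624284] 11.2
time_s: 12.08
position: [0.4767, -0.0637, 0.1613]
tcp_rot: [[-0.993, -0.12, 0.002], [-0.12, 0.993, -0.001], [-0.002, -0.001, -1.0]]
force: [0.0, -0.4, -0.2]
opening: 0.896
grasp_force: 0.0
time_s: 12.92
position: [0.4065, -0.334, 0.1609]
tcp_rot: [[-0.993, -0.117, 0.0], [-0.117, 0.993, -0.0], [-0.0, -0.0, -1.0]]
force: [0.2, 0.6, -0.3]
opening: 0.897
grasp_force: 0.0
[ 0.40649205 -0.33398066  0.16094568] [-1.16837609e-01  9.93150966e-01 -3.64296786e-04] 12.9167
[253.31831393 186.00062866] [246.00340327 173.30948764]
```

View pics/w3b.png

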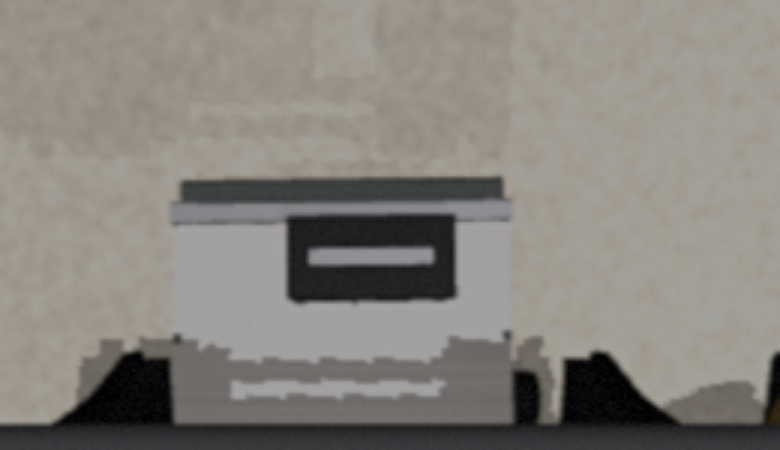

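View pics/top1.png

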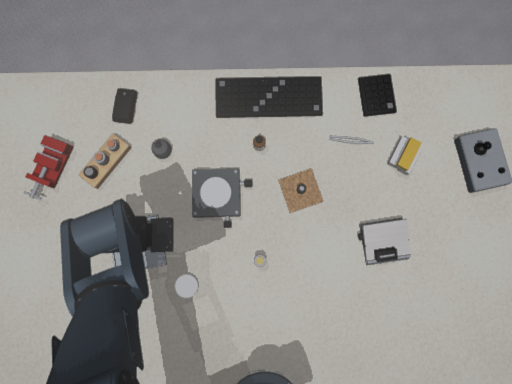

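The wrist view shows the bar's strip at (253.7,185.3), matching the prediction within 1 px, with the lip square to the fingers. Descending.

```bash
python3 -m inch '[[0.1,0.1,-3,0,7.8],[0.1,0.1,-6,0,7.8],[0.1,0.1,-9,0,7.8],[0.1,0.1,-11,0,7.8],[0.1,0.1,-12.2,0,7.8],[0.1,0.1,-12.8,0,7.8],[0.1,0.1,-13.1,0,7.8],[0.1,0.1,-13.2,0,7.8],[0.1,0.1,-13.2,0,7.8]]'
python3 -m inch '[[0,0,0,0,4.5],[0,0,0,0,4.5],[0,0,0,0,4.5],[0,0,0,0,4.5],[0,0,0,0,4.5],[0,0,0,0,4.5],[0,0,0,0,4.5],[0,0,0,0,4.5],[0,0,0,0,4.5]]'
```

```text
time_s: 13.72
position: [0.4084, -0.3314, 0.0292]
tcp_rot: [[-0.993, -0.121, 0.001], [-0.121, 0.993, -0.001], [-0.001, -0.001, -1.0]]
force: [-0.5, 0.5, 0.5]
opening: 0.899
grasp_force: 0.0
time_s: 14.47
position: [0.4081, -0.3319, 0.029]
tcp_rot: [[-0.993, -0.12, 0.0], [-0.12, 0.993, -0.001], [-0.0, -0.001, -1.0]]
force: [-1.0, -0.1, 6.0]
opening: 0.641
grasp_force: 30.0
```

```bash
python3 -m inch '[[0,0,0.7,0,4.5],[0,0,2,0,4.5],[0,0,4.5,0,4.5],[0,0,7.5,0,4.5],[0.3,0.8,10.5,0,4.5],[1,2.5,12,0,4.5],[2,5.2,12,0,4.5],[3,8,12,-1,4.5],[4.2,11,12,-2,4.5],[5.4,14,12,-3,4.5]]'
python3 -m inch '[[1.1,3,0,-1,4.5],[2.3,6,0,-2,4.5],[3.4,9,0,-3,4.5],[4.6,12,0,-4,4.5],[5.8,15,0,-4,4.5],[7,18,0,-4,4.5],[8.1,21,0,-4,4.5],[9.3,24,0,-4,4.5],[10.4,27,0,-4,4.5],[11.2,29,0,-4,4.5]]'
python3 -m inch '[[0.6,1.6,0,0,4.5],[0.8,2.3,0,0,4.5],[0.8,2.3,0,0,4.5],[0.8,2.3,0,0,4.5]]'
python3 - <<'E'
from h import *
s=snap('wrist','w4.png'); print(s['position'],s['tcp_rot'][:,1],s['opening'])
E
```

```text
time_s: 15.3
position: [0.4619, -0.1903, 0.1488]
tcp_rot: [[-0.998, -0.066, 0.0], [-0.066, 0.998, 0.0], [-0.0, 0.0, -1.0]]
force: [0.3, -0.3, -0.1]
opening: 0.642
grasp_force: 30.0
time_s: 16.13
position: [0.5742, 0.1012, 0.1485]
tcp_rot: [[-1.0, 0.0, 0.0], [0.0, 1.0, 0.001], [-0.0, 0.001, -1.0]]
force: [-0.6, -0.8, -0.7]
opening: 0.639
grasp_force: 30.0
time_s: 16.47
position: [0.5812, 0.1211, 0.1483]
tcp_rot: [[-1.0, 0.001, -0.001], [0.001, 1.0, -0.001], [0.001, -0.001, -1.0]]
force: [-0.1, 0.2, 0.2]
opening: 0.637
grasp_force: 30.0
[0.58123835 0.12105395 0.14829734] [ 1.27443814e-03  9.99999009e-01 -5.97990893e-04] 0.6374170546294027
```

View pics/w4.png

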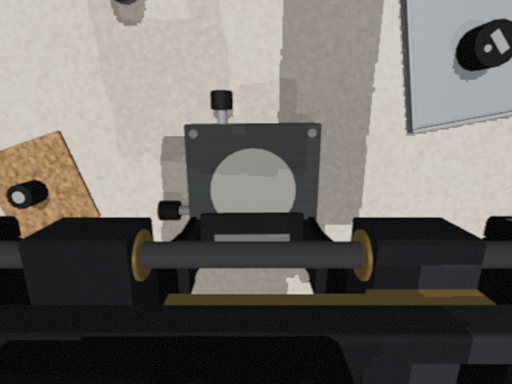

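The bar hangs squarely over the stage, disc centre (253,190); the large mount sits in the tray at (487,45). Lowering.

```bash
python3 -m inch '[[0.1,0,-2,0,4.5],[0.1,0,-5,0,4.5],[0.1,0,-7.5,0,4.5],[0.1,0,-9,0,4.5],[0.1,0,-9.8,0,4.5],[0.1,0,-10.1,0,4.5],[0.1,0,-10.1,0,4.5]]'
python3 -m inch '[[0,0,-0.1,0,4.5],[0,0,-0.2,0,4.5],[0,0,-0.3,0,4.5],[0,0,-0.4,0,4.5],[0,0,-0.4,0,4.5]]'
python3 -m inch '[[0,0,-0.1,0,4.5],[0,0,-0.2,0,4.5],[0,0,-0.2,0,4.5]]'
```

```text
time_s: 17.1
position: [0.5827, 0.1205, 0.0473]
tcp_rot: [[-1.0, 0.003, -0.001], [0.003, 1.0, -0.0], [0.001, -0.0, -1.0]]
force: [-0.4, 0.4, -0.4]
opening: 0.638
grasp_force: 30.0
time_s: 17.52
position: [0.5831, 0.1214, 0.0439]
tcp_rot: [[-1.0, 0.002, 0.001], [0.002, 1.0, -0.0], [-0.001, -0.0, -1.0]]
force: [0.3, -0.1, 0.4]
opening: 0.641
grasp_force: 30.0
time_s: 17.77
position: [0.5833, 0.1214, 0.0436]
tcp_rot: [[-1.0, 0.002, 0.001], [0.002, 1.0, -0.0], [-0.001, -0.0, -1.0]]
force: [-1.8, -0.4, 11.7]
opening: 0.64
grasp_force: 30.0
```

```bash
python3 -m inch '[[0,0,-0.1,0,4.5],[0,0,-0.2,0,4.5],[0,0,-0.2,0,4.5]]'
python3 -m inch '[[0,0,0,0,5.6],[0,0,0,0,5.8],[0,0,0,0,6.2],[0,0,0,0,6.8],[0,0,0,0,7.2],[0,0,0,0,7.4],[0,0,0,0,7.4],[0,0,0,0,7.4]]'
python3 -m inch '[[0,0,1,0,7.4],[0,0,3,0,7.4],[0,0,6,0,7.4],[0,0,9,0,7.4],[0,0,11,0,7.4],[-0.2,0,11,0,7],[-0.2,0,11,0,7]]'
python3 - <<'E'
from h import *
s=snap('wrist','w5.png'); print(s['position'],s['opening'])
print(proj('w5',(.583,.121,.06)),proj('w5',(.584,.1205,.034)))
i=cv2.imread('pics/w5.png'); cv2.imwrite('pics/w5b.png',cv2.resize(i[80:250,130:390],None,fx=3,fy=3))
E
```

```text
time_s: 18.02
position: [0.5839, 0.1215, 0.043]
tcp_rot: [[-1.0, 0.001, 0.003], [0.001, 1.0, -0.0], [-0.003, -0.0, -1.0]]
force: [-3.7, -1.5, 18.2]
opening: 0.644
grasp_force: 30.0
time_s: 18.68
position: [0.5828, 0.1214, 0.0392]
tcp_rot: [[-1.0, 0.002, -0.001], [0.002, 1.0, -0.0], [0.001, -0.0, -1.0]]
force: [0.7, -0.4, -0.1]
opening: 0.848
grasp_force: 0.0
time_s: 19.27
position: [0.5814, 0.1215, 0.1514]
tcp_rot: [[-1.0, 0.002, 0.003], [0.002, 1.0, 0.0], [-0.003, 0.0, -1.0]]
force: [-0.5, 0.8, -0.1]
opening: 0.817
grasp_force: 0.0
[0.58141734 0.12145267 0.15144808] 0.8168132118448522
[252.07842008 196.33766393] [251.5476699  190.26603203]
```

View pics/w5b.png

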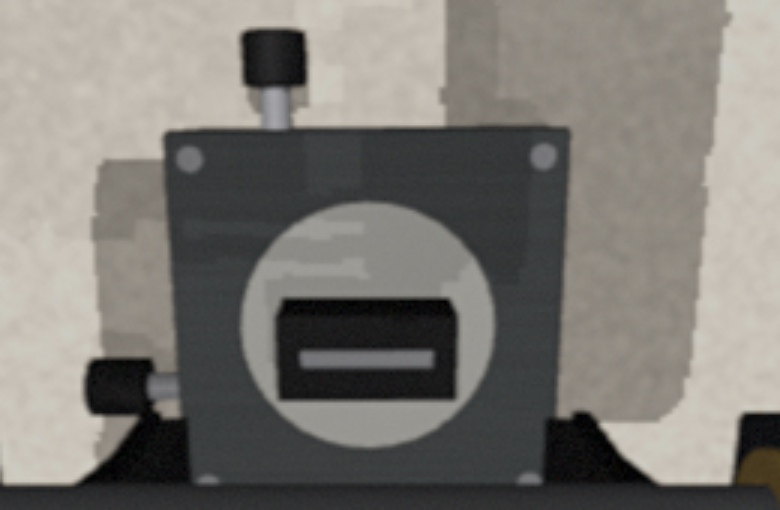

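Run:
```python
from h import *
print(px('w5',(252.3,199.5),.06)-px('w5',(252.7,188),.034), px('w5',(252.3,199.5),.06))
```

```text
[ 0.00436469 -0.00046138  0.026     ] [0.5860201  0.12119873 0.06      ]
```

Bar sits square, 4 mm off the disc's middle (tolerance 12). Now the small mount on the pad.

```bash
python3 -m inch '[[0.1,-2.5,0,0,6.5],[0.2,-6,0,1,6],[0.3,-9.5,0,2,6],[0.4,-13,0,3,6],[0.5,-16.5,0,4,6],[0.6,-20,0,5,6],[0.7,-22.5,0,6,6],[0.8,-23.5,0,7,6],[0.8,-23.5,0,7,6],[0.8,-23.5,0,7,6]]'
python3 - <<'E'
from h import *
s=snap('wrist','w6.png'); print(s['position'],s['opening'])
print(proj('w6',(.589,-.1137,.032)))
i=cv2.imread('pics/w6.png'); cv2.imwrite('pics/w6b.png',cv2.resize(i[120:230,180:330],None,fx=5,fy=5))
E
```

```text
time_s: 20.15
position: [0.5878, -0.1136, 0.148]
tcp_rot: [[-0.993, -0.118, -0.003], [-0.118, 0.993, 0.002], [0.003, 0.002, -1.0]]
force: [-0.4, 0.4, -0.3]
opening: 0.693
grasp_force: 0.0
[ 0.58777122 -0.11362175  0.14797262] 0.692570090131851
[251.90788274 190.07910007]
```

View pics/w6b.png

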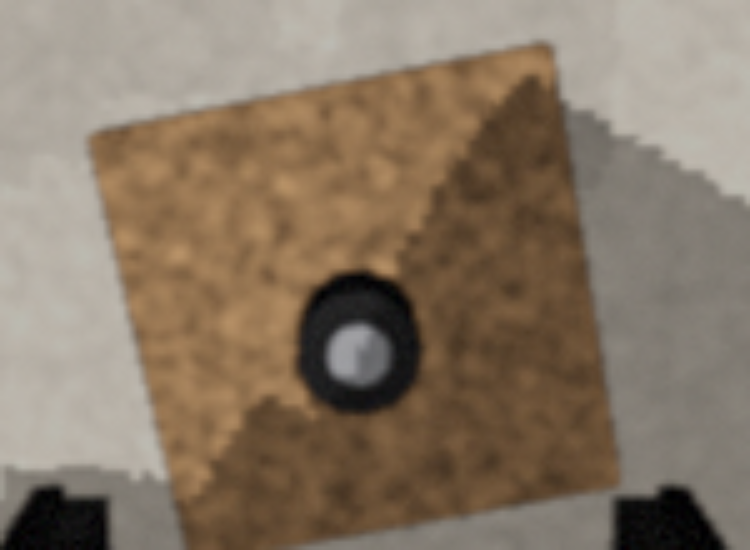

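The small mount's top is at (252,191), within 1 px of expectation.

```bash
python3 -m inch '[[0.1,0,-3,0,6],[0.1,0,-6,0,6],[0.1,0,-9,0,6],[0.1,0,-11.5,0,6],[0.1,0,-13,0,6],[0.1,0,-13.6,0,6],[0.1,0,-13.8,0,6],[0.1,0,-13.8,0,6]]'
python3 -m inch '[[0,0,0,0,1.5],[0,0,0,0,1.5],[0,0,0,0,1.5],[0,0,0,0,1.5],[0,0,0,0,1.5],[0,0,0,0,1.5],[0,0,0,0,1.5],[0,0,0,0,1.5],[0,0,0,0,1.5],[0,0,0,0,1.5]]'
```

```text
time_s: 20.87
position: [0.5899, -0.1126, 0.0114]
tcp_rot: [[-0.993, -0.121, -0.001], [-0.121, 0.993, 0.0], [0.0, 0.0, -1.0]]
force: [0.6, -0.0, 0.2]
opening: 0.687
grasp_force: 0.0
time_s: 21.7
position: [0.5901, -0.1138, 0.0119]
tcp_rot: [[-0.993, -0.12, 0.0], [-0.12, 0.993, -0.0], [-0.0, -0.0, -1.0]]
force: [0.0, -0.3, 3.4]
opening: 0.289
grasp_force: 30.0
```

```bash
python3 -m inch '[[0,0,1,0,1.5],[0,0,3,0,1.5],[0,0,6,0,1.5],[0,0,9,0,1.5],[-0.8,-1,12,0,1.5],[-2.5,-3.2,13.5,0,1.5],[-4.7,-6,13.5,0,1.5],[-7,-9,13.5,0,1.5],[-9.3,-12,13.5,0,1.5],[-11.6,-15,13.5,0,1.5]]'
python3 -m inch '[[-2,-2.6,0,0,1.5],[-4,-5.2,0,0,1.5],[-5.7,-7,0,0,1.5],[-6.2,-7.7,0,0,1.5],[-6.2,-7.7,-2,0,1.5],[-6.2,-7.7,-5,0,1.5],[-6.2,-7.7,-8,0,1.5],[-6.2,-7.7,-9.5,0,1.5],[-6.2,-7.7,-9.5,0,1.5],[-6.2,-7.7,-9.5,0,1.5]]'
python3 - <<'E'
from h import *
s=snap('wrist','w7.png'); print(s['position'],s['opening'],s['tcp_rot'][:,1])
i=cv2.imread('pics/w7.png'); cv2.imwrite('pics/w7b.png',cv2.resize(i[80:270,130:390],None,fx=3,fy=3))
E
```

```text
time_s: 22.53
position: [0.4728, -0.2645, 0.1472]
tcp_rot: [[-0.993, -0.121, 0.0], [-0.121, 0.993, -0.0], [-0.0, -0.0, -1.0]]
force: [-0.5, -1.0, -0.6]
opening: 0.289
grasp_force: 30.0
time_s: 23.37
position: [0.412, -0.3397, 0.0511]
tcp_rot: [[-0.993, -0.12, -0.001], [-0.12, 0.993, 0.002], [0.001, 0.002, -1.0]]
force: [-0.3, 0.4, 0.5]
opening: 0.288
grasp_force: 30.0
[ 0.41197011 -0.33974951  0.05109144] 0.2878143368258168 [-0.12035288  0.9927294   0.00187871]
```

View pics/w7b.png

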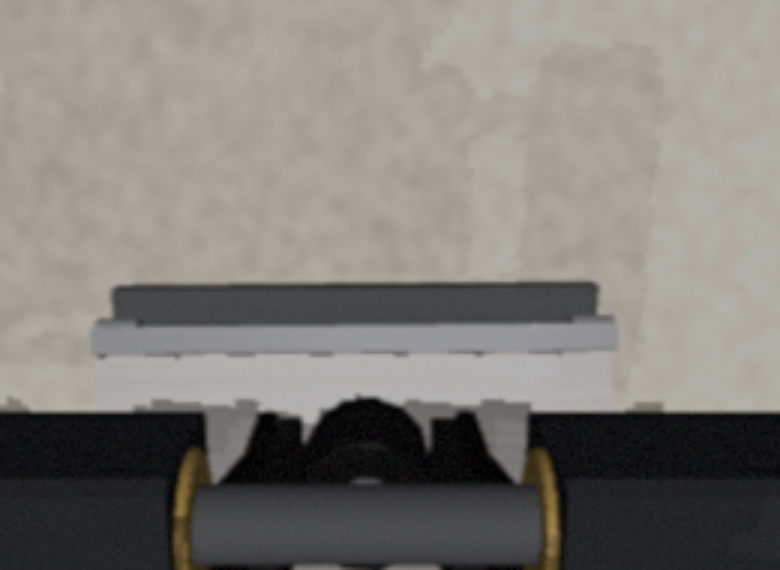

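Run:
```python
from h import *
for r in (316,353):print(px('w7',(130+355/3,80+r/3),.0247))
p=px('w7',(130+355/3,80+353/3),.0247); print('seat',p+np.array([.00185*.9925,.00185*.122,0]))
```

```text
[ 0.3878301  -0.34560098  0.0247    ]
[ 0.39642654 -0.34458495  0.0247    ]
seat [ 0.39826267 -0.34435925  0.0247    ]
```

Lip spans columns 92–618 of the crop, so its middle is 2.5 mm to the right of the mount; seat is at (0.398,−0.344). Shift and lower slowly.

```bash
python3 -m inch '[[0,-0.2,-0.5,0,1.5],[0,-0.2,-1,0,1.5],[0,-0.2,-1.4,0,1.5],[0,-0.2,-1.5,0,1.5],[0,-0.2,-1.5,0,1.5]]'
python3 -m inch '[[0,0,-0.1,0,1.5],[0,0,-0.2,0,1.5],[0,0,-0.2,0,1.5]]'
python3 -m inch '[[0,0,-0.1,0,1.5],[0,0,-0.2,0,1.5],[0,0,-0.2,0,1.5]]'
```

```text
time_s: 23.83
position: [0.4118, -0.3425, 0.0364]
tcp_rot: [[-0.993, -0.12, -0.0], [-0.12, 0.993, 0.0], [0.0, 0.0, -1.0]]
force: [0.8, 0.7, 0.2]
opening: 0.29
grasp_force: 30.0
time_s: 24.08
position: [0.4119, -0.3426, 0.0345]
tcp_rot: [[-0.993, -0.12, -0.0], [-0.12, 0.993, 0.0], [0.0, 0.0, -1.0]]
force: [-0.6, -0.1, -0.1]
opening: 0.291
grasp_force: 30.0
time_s: 24.33
position: [0.412, -0.3428, 0.0329]
tcp_rot: [[-0.993, -0.12, 0.0], [-0.12, 0.993, -0.0], [-0.0, -0.0, -1.0]]
force: [-0.7, 0.2, 4.5]
opening: 0.295
grasp_force: 30.0
```

```bash
python3 -m inch '[[0,0,-0.1,0,1.5],[0,0,-0.1,0,1.5]]'
python3 -m inch '[[0,0,0,0,2.6],[0,0,0,0,2.8],[0,0,0,0,3],[0,0,0,0,3.4],[0,0,0,0,4],[0,0,0,0,5],[0,0,0,0,5],[0,0,0,0,5],[0,0,0,0,5]]'
python3 -m inch '[[0,0,1,0,5],[0,0,3,0,5],[0,0,6,0,5],[0,0,9,0,5],[0,0,12,0,5],[0,0,12.5,0,5],[0,0,12.5,0,5]]'
python3 - <<'E'
from h import *
s=snap('wrist','w8.png'); print(s['position'],s['time_s'])
X=np.array([.9925,.122,0]);Y=np.array([-.122,.9925,0]);Z=np.array([0,0,1]);c,n=np.cos(.314),np.sin(.314)
sx=c*X+n*Z; sz=-n*X+c*Z; seat=np.array([.398,-.344,.019])
print([proj('w8',seat+sx*a+sz*.026) for a in (.013,.021)], proj('w8',seat+sz*.006))
i=cv2.imread('pics/w8.png'); cv2.imwrite('pics/w8b.png',cv2.resize(i[120:230,180:330],None,fx=5,fy=5))
E
```

```text
time_s: 24.5
position: [0.412, -0.3428, 0.0326]
tcp_rot: [[-0.993, -0.12, 0.0], [-0.12, 0.993, -0.001], [-0.0, -0.001, -1.0]]
force: [-2.3, 0.7, 9.3]
opening: 0.293
grasp_force: 30.0
time_s: 25.25
position: [0.4119, -0.3426, 0.0315]
tcp_rot: [[-0.993, -0.12, -0.0], [-0.12, 0.993, 0.0], [0.0, 0.0, -1.0]]
force: [-0.5, -0.1, 0.5]
opening: 0.564
grasp_force: 0.0
time_s: 25.83
position: [0.4131, -0.3439, 0.1596]
tcp_rot: [[-0.993, -0.12, 0.004], [-0.12, 0.993, -0.005], [-0.003, -0.006, -1.0]]
force: [0.0, -0.6, 0.6]
opening: 0.577
grasp_force: 0.0
[ 0.41306871 -0.34394809  0.1595673 ] 25.8333
[array([254.84356371, 178.64315281]), array([254.8509028 , 186.83668317])] [254.73519814 168.1738811 ]
```

View pics/w8b.png

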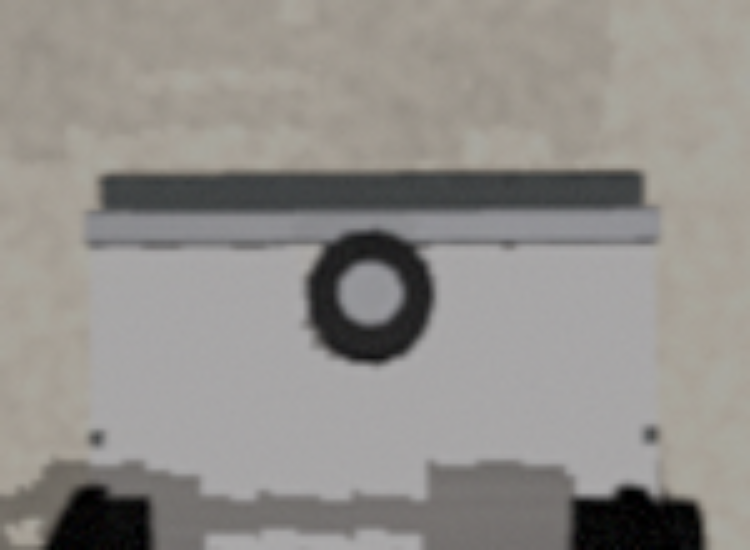

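Small mount lies flat against the lip's middle: top centre (254,178.6), exactly the predicted lip-contact pixel. One last check of tray and stage.

Run:
```python
from h import *
s=snap('top','top2.png'); i=cv2.imread('pics/top2.png')
for n,P in (('bar',(.583,.121,.06)),('large',(.4495,.3373,.030)),):print(n,(proj('top2',P)-[100,155]+.5)*5-.5)
cv2.imwrite('pics/t2b.png',cv2.resize(i[155:275,100:260],None,fx=5,fy=5,interpolation=cv2.INTER_CUBIC))
```

```text
bar [574.87364691 181.51022059]
large [179.57066876 442.44845382]
```

View pics/t2b.png

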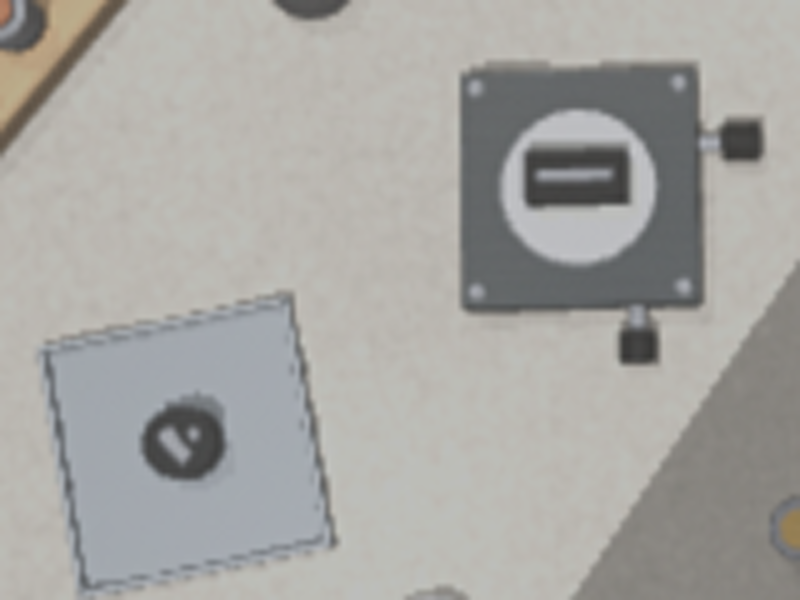

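The large mount is centred in the tray at (180,441). The bar is at (575,174), square and about 4 mm off the middle. All are within tolerance, so I'm handing in.

```bash
python3 -c "
from rig import bot; print(bot.hand_in())"
```

```text
the job is handed in; nothing more can be done
None
```

I handed the job in at about 26 s of the 109 s allowed; no verdict came back. By the last pictures the large mount is flat in the middle of the tray, the bar is square on the stage about 4 mm off the disc's middle (12 mm allowed), the small mount lies flat against the middle of the lip, the cork pad is empty, and nothing touched the objective or the bottle.

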